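# Bore-depth check of a clamped bolt with a stop-collar gauge rod

## Robot

A 7-joint arm with a two-finger parallel gripper is mounted at the origin on the work surface. World frame = base frame: x ahead of the robot, y to its left, z up, the work surface at z = 0. Lengths are in m, angles in degrees, forces in N, time in s.
With the tool pointing down it reaches from about 0.425 to 0.8 m from the base axis. Payload 8.3 kg.
Tool frame: the origin (TCP) lies midway between the tips of the shut fingers; the grasp point (between the pads) lies 19 mm behind it; z points along the fingers, y is the direction in which the jaws open and shut (so a half turn about z gives the same grasp; the last joint's range is limited). The gripper opens to 85 mm and grips with 20 to 120 N. Pads are 22 mm wide; open, the fingers measure 114 mm over their backs; the gripper's body (76 mm by 85 mm) begins 54 mm behind the grasp point. The pads swing forward as they close: fully open they stand 13 mm farther back than shut.
Start: joints at [-76.083, 21.967, 0.94, 78.501, -0.361, 79.538, -2.664], TCP at [0.188, 0.596, 0.231] pointing down, gripper open.
Joint ranges: [-169.22, 169.22], [-14.56, 117.87], [-87.37, 89.26], [10.42, 133.3], [-82.24, 262.24], [0.94, 117.77], [-172.7, 172.7]. Speed limits (degrees/s): [136.94, 136.94, 172.46, 172.46, 180, 180, 180].

## Interface

Orientations are given as [roll, pitch, yaw] about the fixed x, y, z axes, in that order (R = Rz(yaw) Ry(pitch) Rx(roll)).
In Python, from rig import sensors, snapshot, calibration, bot gives the robot as it stands. The module is installed in compiled form; this text tells all that it offers.
- The arm moves only by the tool jog_arm, never from a script. Its argument "steps" is a list of rows, each an object with "hand": the finger opening in mm, from 0 to 85.4; "slide": the shift along the tool's x, y, z in mm, a list of three; "yaw": the turn about the tool's z in rad. In form: [{"hand": hand, "slide": [dx, dy, dz], "yaw": yaw}, ...]. A call has 1 to 8 rows; each row is the pose to reach, as a shift and turn from the pose commanded when the call began, along the tool's axes at that moment; what a row does not reach only later rows make up. A row lasts 1/8 s, in which the tool goes at most 62.5 mm and 10.7 degrees, less where a joint would pass 70% of its speed; a pose out of reach is approached as far as the arm can. A call with a gripper value outside its range is refused whole. The fingers move at their own pace and stop on an object; the grip force is fixed at half the most. Time passes only in rows, so rows that repeat a pose let the fingers close. It gives the time, the measured TCP pose, the force and the opening at its end, in the units of the state.
- sensors.read_state(): the state, without advancing time (a new reading comes with each control period).
- snapshot(name): name is "side" or "top"; returns the picture (400x640x3 uint8, red, green, blue); there is no depth.
- calibration(name): a dict with "intrinsics" (3x3 intrinsics, pixels), "dist" ([k1, k2, p1, p2, k3] as OpenCV has them; the pictures are not rectified), "world_to_cam" (4x4, takes a point from world to camera coordinates). Camera axes: x right, y up, looking along -z (the intrinsics and any distortion apply to the point x, -y, -z); pixel columns grow to the right and rows downward; lengths in m; the calibration is good to about 2 mm. A picture is of the moment at which its call begins. calibration takes no time and is no camera call.
- bot.close_job(): hands the job in, once; it reports no verdict.
The state is a dict: "clock": time; "joint_pos": joint angles; "qvel": joint speeds; "tau": joint torques, N m; "position": TCP position; "tool_rot": TCP orientation; "ft_force": force on the tool from outside, world axes, zero at the start; "torque": the same for the moment, N m; "grip_width": opening from 0.0 (shut) to 1.0 (fully open).
Only numpy, scipy, OpenCV 4.12 (cv2) and the standard library are available. Lean on these libraries where they do the work, as an engineer would, in place of code of your own. Each camera call takes 0.05 s, during which the arm holds its last target.

## Task

Draw the gauge rod lengthwise out from under the bridge of its rest, slide it into the flared guide tube of the bolt fixture until its collar stops against the tube's mouth, then pull it all the way out again. Finish by holding the rod level in the gripper with its tip under the centre of the bench magnifier's lens, well clear of the lens and of the table, and keep holding it there: do not put it down or let go. Leave the bolts and other small parts on the table where they are.

Things in the scene. Friction and masses are not known exactly. Their poses are not given: they have to be found in the camera images.
- rod_grip (a point): Gauge rod of bare metal, 0.2 kg; this point is the middle of its handle's axis, where it balances. x runs along the rod to the tip. Handle square, 16 x 16 mm, 90 mm long (55 mm back, 35 mm ahead of this point); collar's front face 43 mm ahead; tip 143 mm ahead. At the start it lies level, axis 65 mm above the table, the handle's upright sides free for a grasp from above.
- rod_collar (a point): Centre of the front face of the rod's round collar (40 mm in diameter, 8 mm thick), on the rod's axis; x towards the tip. Ahead of it is the round shank, 10 mm in diameter, 100 mm long.
- rod_tip (a point): Tip of the rod's shank, on its axis (x axis along the rod, pointing out of the tip).
- bridge (a point): Bridge of the rod's fixed rest: middle of its opening, at the height of the lying rod's axis. x: the way the rod's tip points, away from the robot; z up. The bridge is 15 mm long in x, 81 mm high; the opening is 22 mm wide and ends 10 mm above the axis. At the start the tip is 25.5 mm beyond this point: draw the rod 33 mm towards its handle (-x) to clear the bridge.
- tube_mouth (a point): Centre of the open mouth of the bolt fixture's horizontal steel guide tube, 80 mm above the table; x points into the tube along its axis (away from the robot), z up. Outer diameter 22 mm, flaring to 36 mm at the mouth; bore 14 mm, flaring to 28 mm over the first 12 mm, 130 mm deep. The rod stops when its collar's front face is at this point.
- lens (a point): Bench magnifier, fixed, left, middle or right, yaw varies: a level, clear round lens in a black rim 96 mm in diameter. This point is the centre of the rim's underside, 200 mm above the table. x points to its post (14 mm thick, 90 mm from here; round foot 100 mm in diameter, 14 mm high), away from the robot. The space under the lens is open from the robot's side.
- rest: The rod's fixed rest (base 200 x 56 x 12 mm), standing left, middle or right, yaw varies. Origin on the table, 57.5 mm on the -x side of the bridge point. The handle's rear end lies on a post 10 mm wide, narrower than the handle, so fingers pass beside it; the shank lies in a notch with lips 6 mm high near the collar. Drawn back 78 mm, the collar would meet the post.
- fixture: Bolt fixture, fixed, standing left, middle or right, yaw varies: the guide tube before a clamped bolt. Origin on the table, 45 mm on the -x side of the tube's mouth. Base plate 180 x 80 x 12 mm beyond the mouth; highest part 103 mm, 140 mm beyond the mouth.
- rod: The whole gauge rod; origin at the centre of the collar's front face, x towards the tip.
- magnifier: The bench magnifier; origin on the table, 50 mm from below the lens centre on the side away from the post; x towards the post.
- bolt_a: Loose suspension bolt with a nut, dull steel, lying, 94 mm long, 28 mm high; bystander. Origin under its middle, x along it.
- bolt_b: A second such bolt; bystander.
- spacer: White ceramic spacer ring, 34 mm in diameter, 22 mm high, lying flat; bystander. Origin at the centre of its underside.
- socket: Chrome wrench socket standing on end, 34 mm in diameter, 30 mm high; bystander. Origin at the centre of its underside.
- ring_gauge: Steel ring gauge, 60 mm in diameter, 16 mm high, lying flat at the side; bystander. Origin at the centre of its underside.
- tin: Small round metal tin, 60 mm in diameter, 45 mm high, at the side; bystander. Origin at the centre of its underside.

How it is judged:
By the outcome, as a careful person would: the job done as asked, in the order asked, and still so for the second after the job is handed in, while the arm keeps its last pose, push and grip.
It also fails if it takes over 64 s, if anything falls off the work surface, if the arm or the gripper's body presses on something with over 40 N, if the wrist force passes 120 N, or if a joint passes its speed limit or range.

## Working session

There is one attempt and no reset: what is moved stays moved. The work goes in short steps, Python scripts to look and compute and a tool call to move; the robot and the scene stay as the last step left them, time stands still between calls to the robot, and variables do not carry over. Pictures are saved under pics/ and viewed, and the job is handed in when it is done.

Besides the shell and the picture viewer there is one more tool, called after "Request:" as name([rows], argument=value, ...), one row to a line, values as JSON. jog_arm: Moves the arm, as the interface text tells. Its arguments: {"type":"object","properties":{"steps":{"type":"array"}},"required":["steps"]}

```bash
mkdir -p pics
cat > h.py <<'E'
import numpy as np,cv2
from rig import sensors,snapshot,calibration,bot
def save(n,f):
    im=snapshot(n); cv2.imwrite('pics/'+f,im[:,:,::-1]); return im
def ray(n,px):
    c=calibration(n);K=np.array(c['intrinsics'],float);d=np.array(c['dist'],float);T=np.array(c['world_to_cam'],float)
    u=cv2.undistortPoints(np.array(px,float).reshape(-1,1,2),K,d).reshape(-1,2)
    dc=np.c_[u[:,0],-u[:,1],-np.ones(len(u))]
    R=T[:3,:3];o=-R.T@T[:3,3];return o,dc@R
def onz(n,px,z):
    o,d=ray(n,px);return o+d*((z-o[2])/d[:,2])[:,None]
def proj(n,P):
    c=calibration(n);K=np.array(c['intrinsics'],float);d=np.array(c['dist'],float);T=np.array(c['world_to_cam'],float)
    P=np.atleast_2d(P)@T[:3,:3].T+T[:3,3]
    P=P*[1,-1,-1]
    return cv2.projectPoints(P,np.zeros(3),np.zeros(3),K,d)[0].reshape(-1,2)
E
python3 - <<'E'
from h import *
save('top','t0.png');save('side','s0.png')
print(sensors.read_state())
for n in('top','side'):
    c=calibration(n);print(c); print(ray(n,[[320,200]]))
E
```

```text
{'clock': 0.1, 'joint_pos': array([-76.08324814,  22.01054054,   0.93955294,  78.55639365,
        -0.36257442,  79.53892679,  -2.66428516]), 'qvel': array([ 0.09900125, -0.05282162,  0.02253774, -0.1204134 , -0.05193141,
        0.05229082, -0.10214382]), 'tau': array([ 2.74460464e-03, -6.29137087e+01,  8.47268645e-01, -3.72757995e+01,
        1.67765957e-02,  1.04449986e-02, -6.42503574e-05]), 'position': array([0.18798319, 0.59556869, 0.23036915]), 'tool_rot': array([-1.79896928e+02,  4.72198850e-04,  1.62481409e+02]), 'ft_force': array([ 0.25317796, -0.82330151,  0.36041603]), 'torque': array([0.01896212, 0.00883165, 0.01507636]), 'grip_width': 1.0003438831984426}
{'intrinsics': array([[369.41304425,   0.        , 315.65770184],
       [  0.        , 369.41304425, 205.47582092],
       [  0.        ,   0.        ,   1.        ]]), 'dist': array([0.00907999, 0.        , 0.        , 0.        , 0.        ]), 'world_to_cam': array([[ 0.0063962 , -0.99995927,  0.00636693,  0.00749978],
       [ 0.99534563,  0.00697868,  0.09611646, -0.57530076],
       [-0.09615698,  0.00572251,  0.99534973, -1.31095879],
       [ 0.        ,  0.        ,  0.        ,  1.        ]])}
(array([0.44651729, 0.01901629, 1.3601106 ]), array([[ 0.11098615, -0.01737314, -0.99385016]]))
{'intrinsics': array([[514.39361066,   0.        , 315.9644312 ],
       [  0.        , 514.39361066, 199.19156687],
       [  0.        ,   0.        ,   1.        ]]), 'dist': array([0.0152213, 0.       , 0.       , 0.       , 0.       ]), 'world_to_cam': array([[-0.84496691, -0.53447405,  0.01919389,  0.48340067],
       [ 0.41499522, -0.63259592,  0.65391235, -0.31883029],
       [-0.33735721,  0.56049967,  0.7563268 , -1.36185512],
       [ 0.        ,  0.        ,  0.        ,  1.        ]])}
(array([0.08133897, 0.81999373, 1.22921625]), array([[ 0.33007599, -0.56369857, -0.75720392]]))
```

View pics/t0.png

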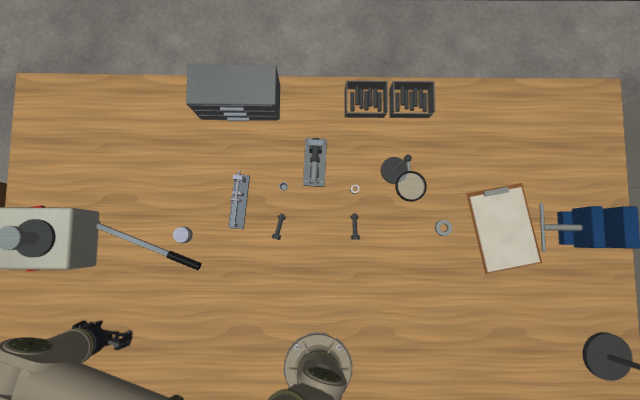

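View pics/s0.png

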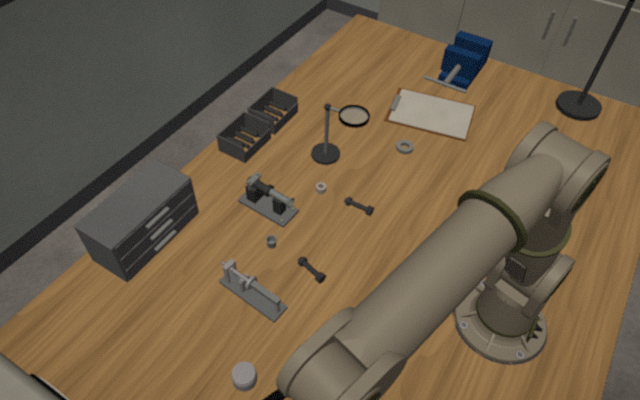

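Run:
```python
from h import *
t=cv2.imread('pics/t0.png');s=cv2.imread('pics/s0.png')
def crop(im,x0,y0,x1,y1,k,f): cv2.imwrite('pics/'+f,cv2.resize(im[y0:y1,x0:x1],None,fx=k,fy=k,interpolation=cv2.INTER_CUBIC))
crop(t,210,160,270,240,7,'t0rest.png')
crop(t,290,130,440,215,5,'t0fix.png')
crop(s,205,245,305,330,7,'s0rest.png')
crop(s,225,165,325,235,7,'s0fix.png')
```

```text
(no output)
```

View pics/t0rest.png

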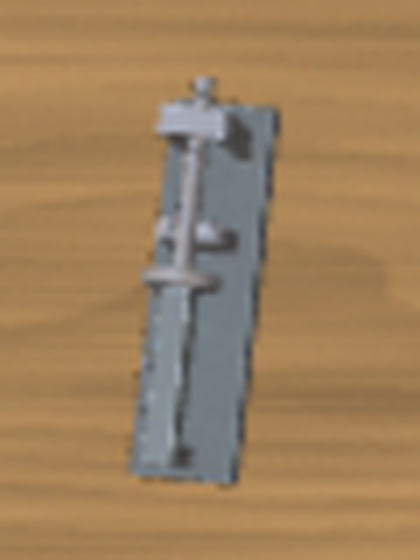

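View pics/t0fix.png

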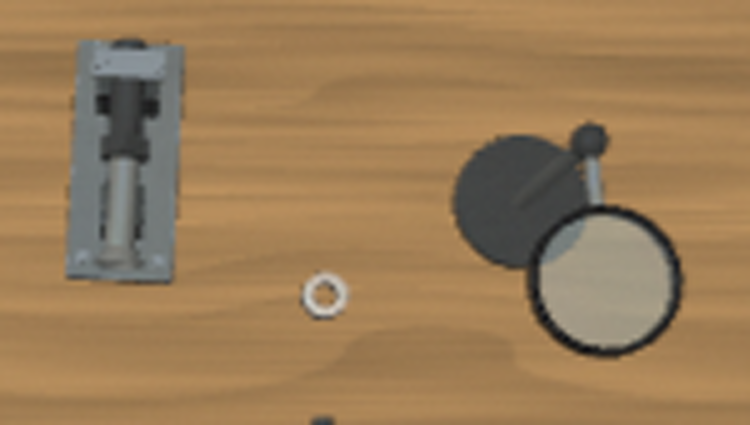

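View pics/s0rest.png

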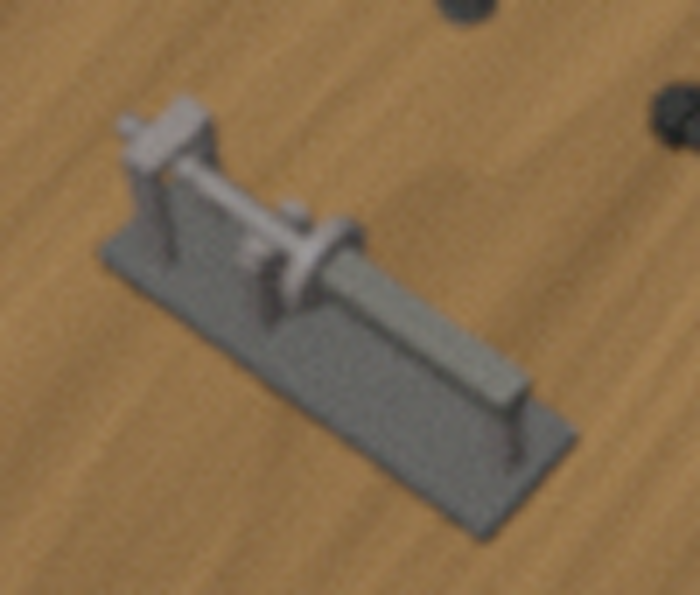

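View pics/s0fix.png

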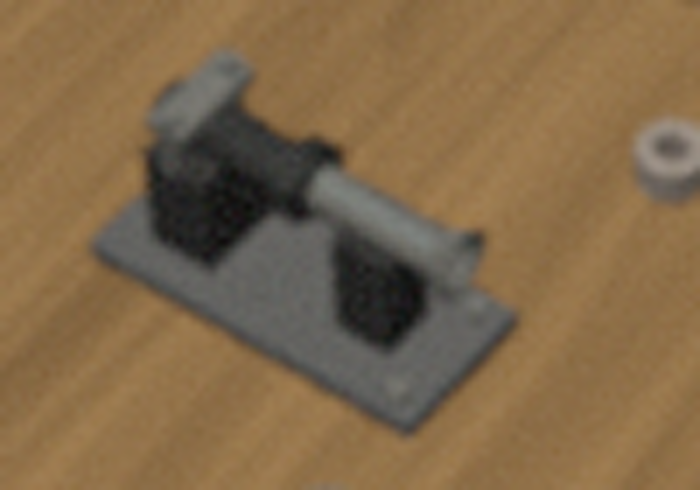

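Run:
```python
from h import *
for n,f,boxes in(('top','t0.png',{'rest':(222,165,258,238),'fix':(298,132,332,192)}),('side','s0.png',{'rest':(212,250,296,325),'fix':(230,168,305,230)})):
    im=cv2.imread('pics/'+f)
    for k,(x0,y0,x1,y1) in boxes.items():
        c=cv2.resize(im[y0:y1,x0:x1],None,fx=8,fy=8,interpolation=cv2.INTER_CUBIC)
        hsv=cv2.cvtColor(c,cv2.COLOR_BGR2HSV)
        m=((hsv[...,1]<75)).astype(np.uint8)*255
        m=cv2.morphologyEx(m,cv2.MORPH_OPEN,np.ones((5,5)))
        cs=max(cv2.findContours(m,cv2.RETR_EXTERNAL,cv2.CHAIN_APPROX_NONE)[0],key=cv2.contourArea)
        d=c.copy();cv2.drawContours(d,[cs],-1,(0,0,255),1)
        cv2.imwrite(f'pics/seg_{n}_{k}.png',d)
        np.save(f'seg_{n}_{k}.npy',(cs[:,0]+.5)/8-.5+[x0,y0])
a=[cv2.imread(f'pics/seg_{n}_{k}.png') for n in('top','side') for k in('rest','fix')]
H=max(i.shape[0] for i in a[:2]);
def st(l):
    H=max(i.shape[0] for i in l);return np.hstack([cv2.copyMakeBorder(i,0,H-i.shape[0],0,10,cv2.BORDER_CONSTANT) for i in l])
cv2.imwrite('pics/segA.png',st(a[:2]));b=st(a[2:]);cv2.imwrite('pics/segB.png',cv2.resize(b,None,fx=.62,fy=.62))
```

```text
(no output)
```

View pics/segA.png

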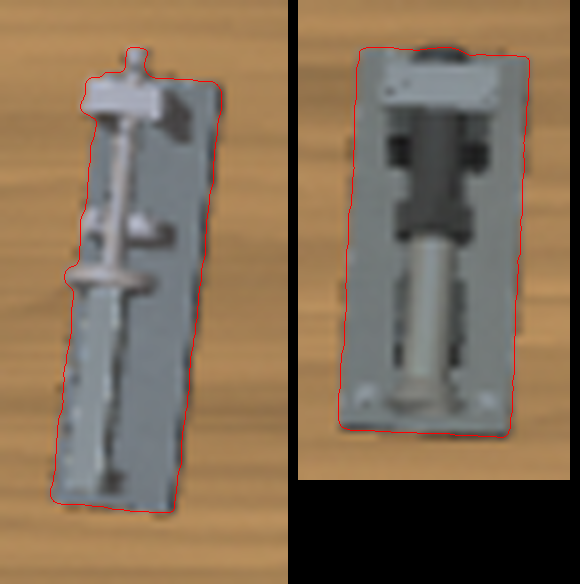

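View pics/segB.png

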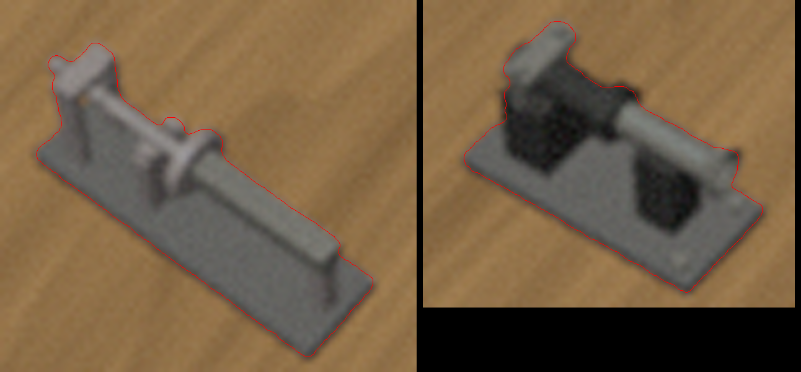

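Run:
```python
from h import *
def world(n,k,z):
    p=np.load(f'seg_{n}_{k}.npy');return p,onz(n,p,z)[:,:2]
for k in('rest','fix'):
  for n in('top','side'):
    for z in(0,.012):
      p,w=world(n,k,z)
      q,_=world(n,k,z)
      ap=cv2.approxPolyDP((p*8).astype(np.float32).reshape(-1,1,2),10,True).reshape(-1,2)/8
      W=onz(n,ap,z)[:,:2]
      print(k,n,z)
      for i in range(len(ap)):
        a,b=W[i],W[(i+1)%len(W)]
        L=np.linalg.norm(b-a)
        if L<.04: continue
        # refine w/ points close to the segment
        u=(b-a)/L; nn=np.array([-u[1],u[0]]); t=(w-a)@u; dd=(w-a)@nn
        s=(t>.12*L)&(t<.88*L)&(abs(dd)<.006)
        vx,vy,x,y=cv2.fitLine(w[s].astype(np.float32),cv2.DIST_HUBER,0,1e-4,1e-4).ravel()
        print('  seg',a.round(4),b.round(4),'L%.4f'%L,'ang %.2f'%(np.degrees(np.arctan2(vy,vx))),'pt',round(float(x),4),round(float(y),4))
```

```text
rest top 0
  seg [0.6697 0.3169] [0.6075 0.323 ] L0.0626 ang -5.51 pt 0.6388 0.3208
  seg [0.5731 0.3257] [0.4979 0.3332] L0.0756 ang -4.48 pt 0.5354 0.3298
  seg [0.4979 0.3332] [0.4909 0.2781] L0.0556 ang 84.16 pt 0.4922 0.3011
  seg [0.4909 0.2781] [0.6866 0.2593] L0.1966 ang -5.05 pt 0.5882 0.2677
rest top 0.012
  seg [0.6678 0.3143] [0.606  0.3203] L0.0620 ang -5.51 pt 0.6371 0.3182
  seg [0.572 0.323] [0.4974 0.3304] L0.0749 ang -4.48 pt 0.5346 0.3271
  seg [0.4974 0.3304] [0.4905 0.2758] L0.0551 ang 84.16 pt 0.4918 0.2986
  seg [0.4905 0.2758] [0.6845 0.2572] L0.1949 ang -5.05 pt 0.587 0.2655
rest side 0
  seg [0.7291 0.2523] [0.6953 0.2856] L0.0474 ang -41.15 pt 0.7149 0.2684
  seg [0.6927 0.31  ] [0.5028 0.3276] L0.1907 ang -5.05 pt 0.5957 0.3191
  seg [0.4949 0.3242] [0.4943 0.2702] L0.0540 ang 85.40 pt 0.4927 0.2972
  seg [0.526  0.2604] [0.6031 0.2538] L0.0773 ang -4.60 pt 0.5643 0.2576
rest side 0.012
  seg [0.7227 0.2579] [0.6893 0.2908] L0.0470 ang -41.15 pt 0.7087 0.2738
  seg [0.6867 0.315 ] [0.4987 0.3324] L0.1888 ang -5.05 pt 0.5907 0.324
  seg [0.4908 0.329 ] [0.4
[... 832 characters left out ...]
1
  seg [ 0.863  -0.0348] [0.8329 0.0027] L0.0481 ang -54.74 pt 0.8443 -0.0113
  seg [0.8302 0.0486] [0.6545 0.0547] L0.1758 ang -2.55 pt 0.7613 0.0518
  seg [0.6545 0.0547] [ 0.6517 -0.0214] L0.0761 ang 87.09 pt 0.6523 0.0118
  seg [ 0.6928 -0.0539] [ 0.7598 -0.0518] L0.0671 ang -2.61 pt 0.7229 -0.0507
fix side 0.012
  seg [ 0.853  -0.0721] [ 0.8554 -0.0265] L0.0457 ang 80.82 pt 0.8545 -0.0515
  seg [ 0.8554 -0.0265] [0.8256 0.0106] L0.0476 ang -54.75 pt 0.8369 -0.0031
  seg [0.8228 0.0562] [0.6489 0.0622] L0.1740 ang -2.55 pt 0.7547 0.0593
  seg [0.6489 0.0622] [ 0.6462 -0.0132] L0.0754 ang 87.09 pt 0.6468 0.0196
  seg [ 0.6868 -0.0454] [ 0.7532 -0.0432] L0.0664 ang -2.61 pt 0.7166 -0.0422
```

```bash
python3 - <<'E'
from h import *
s=cv2.imread('pics/s0.png');t=cv2.imread('pics/t0.png')
cv2.imwrite('pics/s0lens.png',cv2.resize(s[90:175,300:380],None,fx=7,fy=7,interpolation=cv2.INTER_CUBIC))
# rim dark mask ellipse
for n,im,(x0,y0,x1,y1) in(('top',t,(392,168,430,204)),('side',s,(333,102,374,130))):
    c=cv2.resize(im[y0:y1,x0:x1],None,fx=8,fy=8,interpolation=cv2.INTER_CUBIC)
    m=(cv2.cvtColor(c,cv2.COLOR_BGR2GRAY)<55).astype(np.uint8)*255
    cs=sorted(cv2.findContours(m,cv2.RETR_CCOMP,cv2.CHAIN_APPROX_NONE)[0],key=cv2.contourArea)[-2:]
    for q in cs:
        e=cv2.fitEllipse(q);ctr=(np.array(e[0])+.5)/8-.5+[x0,y0]
        print(n,ctr,np.array(e[1])/8,e[2])
        print([onz(n,ctr,z)[0].round(4) for z in(.2,.206)])
    d=c.copy();cv2.drawContours(d,cs,-1,(0,0,255),1);cv2.imwrite(f'pics/lens_{n}.png',d)
T=lambda u,v,x0,y0,k,z:onz('top',[[(u+.5)/k-.5+x0,(v+.5)/k-.5+y0]],z)[0].round(4)
print('mouth top',T(132,405,298,132,8,.098),'collar top',T(110,272,222,165,8,.085),'tip',T(136,50,222,165,8,.07),'shank',T(122,150,222,165,8,.07),T(115,220,222,165,8,.07))
S=lambda u,v,z:onz('side',[[(u/.62+.5)/8-.5+212,(v/.62+.5)/8-.5+250]],z)[0].round(4)
print('tip side',S(57,64,.065),'handle rear top mid',S(328,249,.073))
E
cd pics; python3 -c "
import cv2,numpy as np
a=cv2.imread('lens_top.png');b=cv2.imread('lens_side.png');b=cv2.copyMakeBorder(b,0,a.shape[0]-b.shape[0],0,0,0);cv2.imwrite('lensAB.png',np.hstack([a,b]))"
```

```text
top [410.71518326 185.81019592] [27.14032936 28.1508255 ] 124.28666687011719
[array([ 0.6234, -0.289 ,  0.2   ]), array([ 0.6225, -0.2874,  0.206 ])]
top [410.38740921 185.71089554] [29.63248444 30.61491394] 124.8099136352539
[array([ 0.6237, -0.288 ,  0.2   ]), array([ 0.6228, -0.2864,  0.206 ])]
side [353.54201508 116.14718246] [21.68486404 30.3855629 ] 93.97216033935547
[array([ 0.6244, -0.2919,  0.2   ]), array([ 0.6212, -0.2855,  0.206 ])]
side [353.79590797 113.92940331] [24.21280098 31.06583405] 94.50118255615234
[array([ 0.6289, -0.3016,  0.2   ]), array([ 0.6257, -0.295 ,  0.206 ])]
mouth top [0.6492 0.0178 0.098 ] collar top [0.5918 0.2905 0.085 ] tip [0.6923 0.2849 0.07  ] shank [0.6476 0.2898 0.07  ] [0.6165 0.2921 0.07  ]
tip side [0.6895 0.2847 0.065 ] handle rear top mid [0.498  0.3014 0.073 ]
```

View pics/lensAB.png

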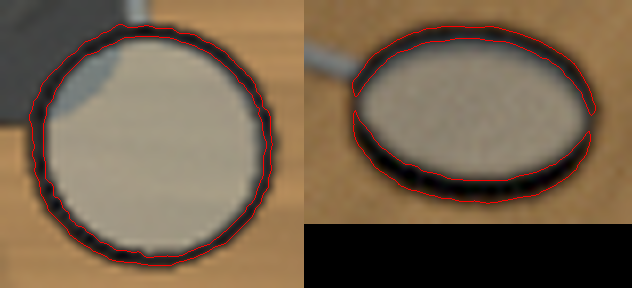

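View pics/s0lens.png

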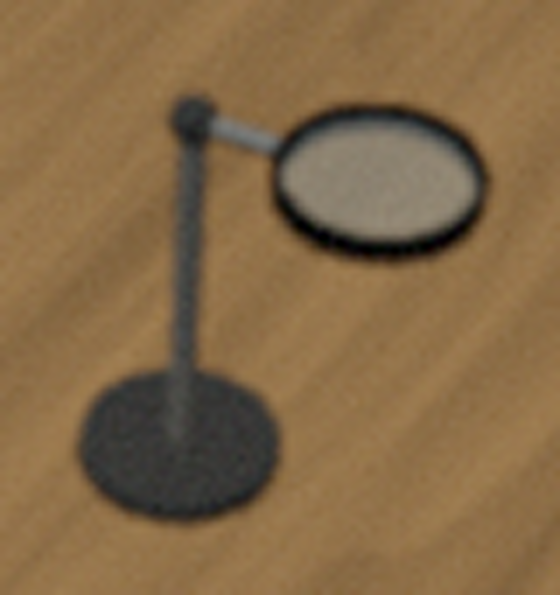

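```bash
cat >> h.py <<'E'
from scipy.spatial.transform import Rotation as Ro
def delta(pos,yaw):
    s=sensors.read_state();R=Ro.from_euler('xyz',s['tool_rot'],degrees=True)
    d=R.inv().apply(np.array(pos)-s['position'])*1000
    dy=(yaw-s['tool_rot'][2]+180)%360-180
    print('clock',s['clock'],'at',s['position'].round(4),s['tool_rot'].round(2),'F',s['ft_force'].round(1),'w',s['grip_width'].round(3))
    print('slide',d.round(1),'yaw rad',np.round(-np.radians(dy),4))
E
python3 - <<'E'
from h import *
delta([.549,.297,.15],174.95)
f=onz('top',[[393.7,170.2]],.014)[0];print('foot top',f,'side',onz('side',[[325.4,153]],.014)[0])
l=np.array([.6235,-.288]);v=f[:2]-l;print(np.linalg.norm(v),np.degrees(np.arctan2(v[1],v[0])))
E
```

```text
Traceback (most recent call last):
  File "h.py", line 22, in delta
    print('clock',s['clock'],'at',s['position'].round(4),s['tool_rot'].round(2),'F',s['ft_force'].round(1),'w',s['grip_width'].round(3))
                                                                                                               ^^^^^^^^^^^^^^^^^^^^^
AttributeError: 'float' object has no attribute 'round'
```

```bash
sed -i "s/s\['grip_width'\].round(3)/round(s['grip_width'],3)/" h.py
python3 - <<'E'
from h import *
delta([.549,.297,.15],174.95)
f=onz('top',[[393.7,170.2]],.014)[0];print('foot top',f,'side',onz('side',[[325.4,153]],.014)[0])
l=np.array([.6235,-.288]);v=f[:2]-l;print(np.linalg.norm(v),np.degrees(np.arctan2(v[1],v[0])))
E
```

```text
clock 0.1 at [0.188  0.5956 0.2304] [-179.9     0.    162.48] F [ 0.3 -0.8  0.4] w 1.0
slide [-434.1 -175.9   80.7] yaw rad -0.2176
foot top [ 0.7096461  -0.27650233  0.014     ] side [ 0.70722915 -0.27294277  0.014     ]
0.08690999071491065 7.602174421067049
```

Request:
jog_arm([
  {"hand":85,"slide":[-50,-20,0],"yaw":-0.03},
  {"hand":85,"slide":[-105,-42,0],"yaw":-0.06},
  {"hand":85,"slide":[-160,-65,5],"yaw":-0.09},
  {"hand":85,"slide":[-215,-87,15],"yaw":-0.12},
  {"hand":85,"slide":[-270,-110,30],"yaw":-0.15},
  {"hand":85,"slide":[-325,-132,45],"yaw":-0.18},
  {"hand":85,"slide":[-380,-154,60],"yaw":-0.2},
  {"hand":85,"slide":[-434,-176,78],"yaw":-0.2176},
])

```text
clock: 1.1
position: [0.5502, 0.2962, 0.1527]
tool_rot: [180.0, 0.0, 175.0]
ft_force: [0.6, 0.4, 0.0]
grip_width: 0.996
```

Request:
jog_arm([
  {"hand":85,"slide":[0,0,0],"yaw":0},
  {"hand":85,"slide":[0,0,0],"yaw":0},
  {"hand":85,"slide":[0,0,0],"yaw":0},
])

```text
clock: 1.48
position: [0.548, 0.2993, 0.1535]
tool_rot: [179.9, -0.0, 175.1]
ft_force: [-0.0, -0.4, 0.9]
grip_width: 0.997
```

Run:
```python
from h import *
delta([.549,.297,.15],174.95)
t=save('top','t1.png');s=save('side','s1.png')
cv2.imwrite('pics/t1c.png',cv2.resize(t[150:250,200:280,::-1],None,fx=6,fy=6,interpolation=cv2.INTER_CUBIC))
cv2.imwrite('pics/s1c.png',cv2.resize(s[220:340,190:310,::-1],None,fx=5,fy=5,interpolation=cv2.INTER_CUBIC))
```

```text
clock 1.475 at [0.548  0.2993 0.1535] [ 1.7995e+02 -2.0000e-02  1.7510e+02] F [-0.  -0.4  0.9] w 0.997
slide [-1.2 -2.2  3.5] yaw rad 0.0027
```

View pics/t1c.png

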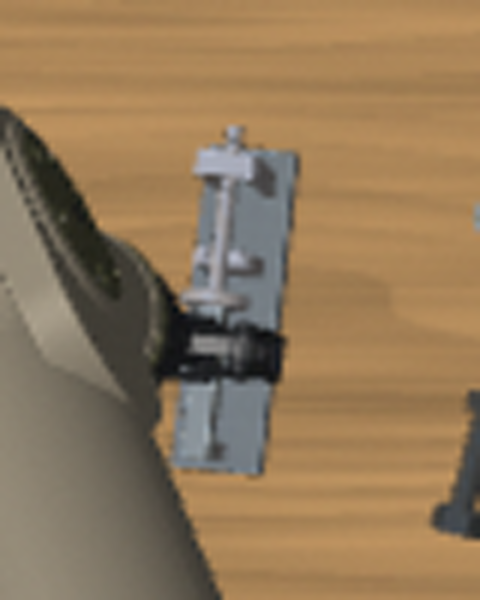

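View pics/s1c.png

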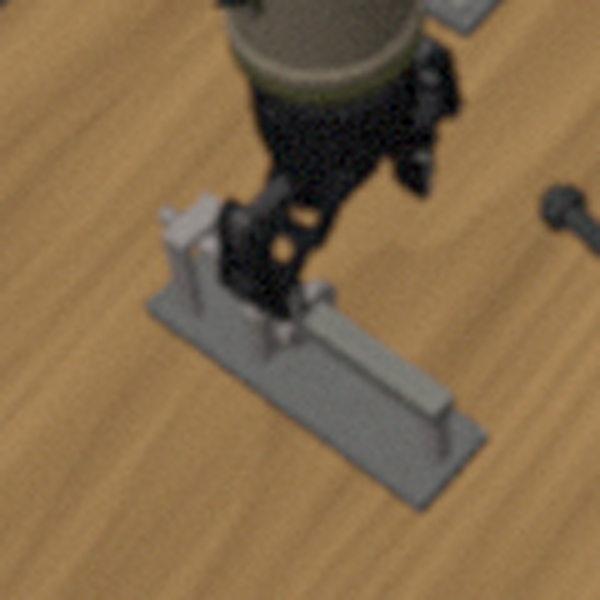

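Run:
```python
from h import *
import time
P=np.array([.548,.2993,.1535]);a=np.radians(-5);x=np.array([np.cos(a),np.sin(a),0]);y=np.array([-np.sin(a),np.cos(a),0])
t=cv2.imread('pics/t1c.png');s=cv2.imread('pics/s1c.png')
for n,im,(x0,y0),k in(('top',t,(200,150),6),('side',s,(190,220),5)):
    for sg in(1,-1):
        for e in(-.011,.011):
            for w in(.0425,.057):
                q=proj(n,P+[0,0,.013]+sg*w*y+e*x)[0]
                u=((q-[x0,y0]+.5)*k-.5).astype(int);cv2.circle(im,tuple(int(i) for i in u),3,(0,0,255) if sg>0 else (0,255,255),-1)
    for X in(-.055,0,.035):
        q=proj(n,np.array([.549,.297,.073])+X*x)[0];u=((q-[x0,y0]+.5)*k-.5);cv2.circle(im,tuple(int(i) for i in u),3,(0,255,0),-1)
h=500
r=lambda i:cv2.resize(i,(int(i.shape[1]*h/i.shape[0]),h))
cv2.imwrite('pics/ov1.png',np.hstack([r(t),r(s)])[:, :800])
for i in range(3):print(sensors.read_state()['position'])
```

```text
[0.54813003 0.29912533 0.15368055]
[0.54813003 0.29912533 0.15368055]
[0.54813003 0.29912533 0.15368055]
```

View pics/ov1.png

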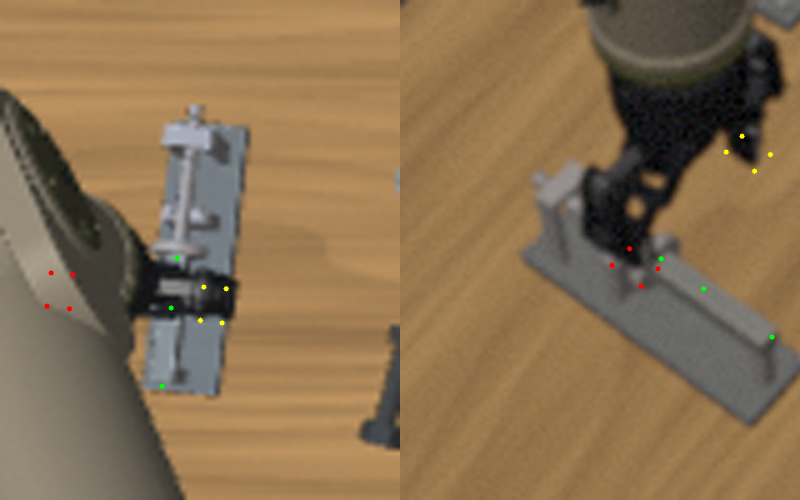

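Request:
jog_arm([
  {"hand":85,"slide":[-1,-2,20],"yaw":0},
  {"hand":85,"slide":[-1,-2,50],"yaw":0},
  {"hand":85,"slide":[-1,-2,80],"yaw":0},
  {"hand":85,"slide":[-1,-2,100],"yaw":0},
  {"hand":85,"slide":[-1,-2,108],"yaw":0},
  {"hand":85,"slide":[-1,-2,108],"yaw":0},
  {"hand":85,"slide":[-1,-2,108],"yaw":0},
])

```text
clock: 2.45
position: [0.5504, 0.296, 0.0465]
tool_rot: [179.9, 0.1, 175.0]
ft_force: [0.0, 0.1, 1.0]
grip_width: 0.992
```

Run:
```python
from h import *
delta([.549,.297,.045],174.95)
t=save('top','t2.png');s=save('side','s2.png')
a=cv2.resize(t[170:240,215:275,::-1],None,fx=7,fy=7,interpolation=cv2.INTER_CUBIC)
b=cv2.resize(s[230:328,200:300,::-1],None,fx=5,fy=5,interpolation=cv2.INTER_CUBIC)
cv2.imwrite('pics/v2.png',cv2.resize(np.hstack([a,b]),None,fx=.85,fy=.85))
```

```text
clock 2.45 at [0.5504 0.296  0.0465] [1.7994e+02 8.0000e-02 1.7496e+02] F [0.  0.1 1. ] w 0.992
slide [1.5 0.9 1.5] yaw rad 0.0002
```

View pics/v2.png

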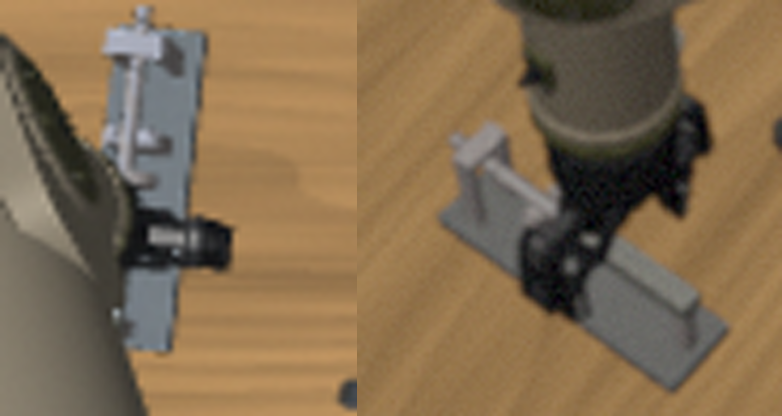

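Request:
jog_arm([
  {"hand":45,"slide":[0,0,0],"yaw":0},
  {"hand":30,"slide":[0,0,0],"yaw":0},
  {"hand":22,"slide":[0,0,0],"yaw":0},
  {"hand":16,"slide":[0,0,0],"yaw":0},
  {"hand":16,"slide":[0,0,0],"yaw":0},
  {"hand":16,"slide":[0,0,0],"yaw":0},
])

```text
clock: 3.3
position: [0.5499, 0.2957, 0.0454]
tool_rot: [180.0, 0.0, 175.0]
ft_force: [-0.0, 1.6, -0.1]
grip_width: 0.187
```

Request:
jog_arm([
  {"hand":8,"slide":[0,0,0],"yaw":0},
  {"hand":0,"slide":[0,0,0],"yaw":0},
  {"hand":0,"slide":[0,0,0],"yaw":0},
  {"hand":0,"slide":[0,0,0],"yaw":0},
])

```text
clock: 3.8
position: [0.5499, 0.2958, 0.0455]
tool_rot: [180.0, 0.0, 175.0]
ft_force: [-1.3, 1.6, 2.6]
grip_width: 0.173
```

Request:
jog_arm([
  {"hand":0,"slide":[0,0,-1],"yaw":0},
  {"hand":0,"slide":[0,0,-2],"yaw":0},
  {"hand":0,"slide":[4,0,-2],"yaw":0},
  {"hand":0,"slide":[8,0,-2],"yaw":0},
  {"hand":0,"slide":[12,0,-2],"yaw":0},
])

```text
clock: 4.42
position: [0.5373, 0.2965, 0.0471]
tool_rot: [-180.0, -0.0, 175.0]
ft_force: [-0.3, -0.0, -2.2]
grip_width: 0.178
```

Run:
```python
from h import *
delta([.549,.297,.045],174.95)
t=save('top','t3.png');s=save('side','s3.png')
a=cv2.resize(t[170:240,215:275,::-1],None,fx=7,fy=7,interpolation=cv2.INTER_CUBIC)
b=cv2.resize(s[230:328,200:300,::-1],None,fx=5,fy=5,interpolation=cv2.INTER_CUBIC)
cv2.imwrite('pics/v3.png',cv2.resize(np.hstack([a,b]),None,fx=.85,fy=.85))
```

```text
clock 4.425 at [0.5373 0.2965 0.0471] [-1.7999e+02 -2.0000e-02  1.7496e+02] F [-0.3 -0.  -2.2] w 0.178
slide [-11.6   1.5   2.1] yaw rad 0.0001
```

View pics/v3.png

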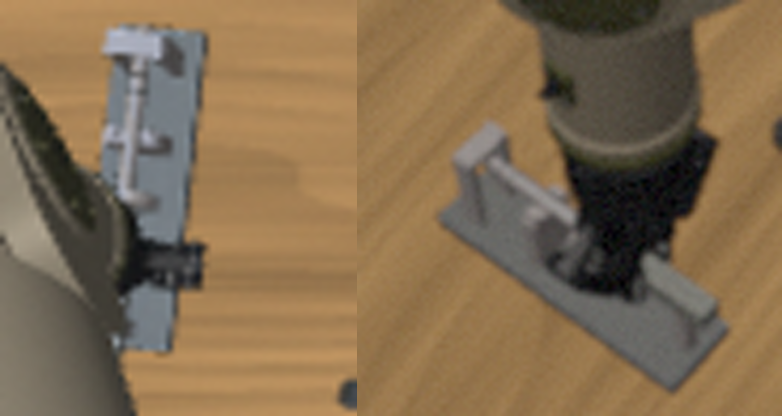

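Request:
jog_arm([
  {"hand":0,"slide":[6,0,0],"yaw":0},
  {"hand":0,"slide":[14,0,0],"yaw":0},
  {"hand":0,"slide":[22,0,0],"yaw":0},
  {"hand":0,"slide":[30,0,0],"yaw":0},
  {"hand":0,"slide":[37,0,0],"yaw":0},
  {"hand":0,"slide":[40,0,0],"yaw":0},
  {"hand":0,"slide":[40,0,0],"yaw":0},
])

```text
clock: 5.4
position: [0.4979, 0.3001, 0.0474]
tool_rot: [180.0, 0.0, 175.0]
ft_force: [0.1, -0.4, -1.7]
grip_width: 0.174
```

Run:
```python
from h import *
delta([.549,.297,.045],174.95)
t=save('top','t4.png');s=save('side','s4.png')
a=cv2.resize(t[170:240,215:275,::-1],None,fx=7,fy=7,interpolation=cv2.INTER_CUBIC)
b=cv2.resize(s[230:328,200:300,::-1],None,fx=5,fy=5,interpolation=cv2.INTER_CUBIC)
cv2.imwrite('pics/v4.png',cv2.resize(np.hstack([a,b]),None,fx=.85,fy=.85))
```

```text
clock 5.4 at [0.4979 0.3001 0.0474] [180.     0.   174.96] F [ 0.1 -0.4 -1.7] w 0.174
slide [-51.2   1.4   2.4] yaw rad 0.0002
```

View pics/v4.png

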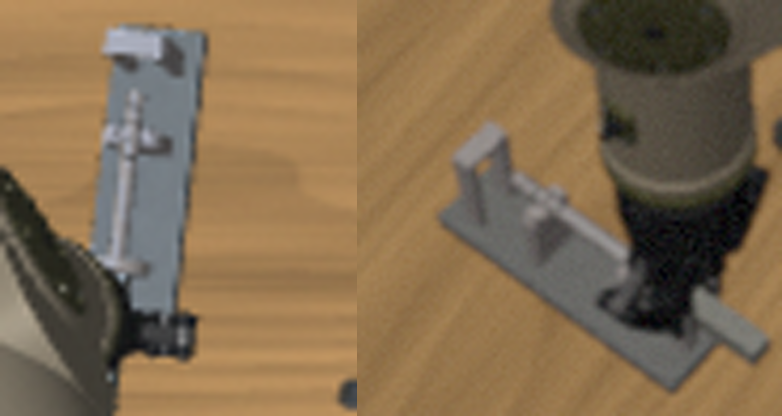

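Request:
jog_arm([
  {"hand":0,"slide":[0,0,-10],"yaw":0},
  {"hand":0,"slide":[0,0,-35],"yaw":0},
  {"hand":0,"slide":[0,0,-65],"yaw":0},
  {"hand":0,"slide":[0,0,-95],"yaw":0},
  {"hand":0,"slide":[0,0,-110],"yaw":0},
  {"hand":0,"slide":[0,0,-113],"yaw":0},
  {"hand":0,"slide":[0,0,-113],"yaw":0},
])

```text
clock: 6.38
position: [0.4976, 0.2998, 0.1594]
tool_rot: [-179.9, -0.1, 174.9]
ft_force: [0.5, -0.1, -1.9]
grip_width: 0.176
```

Run:
```python
from h import *
# pre-insertion: grip pt target for tip 30 mm before mouth
a=np.radians(-2.55);ax=np.array([np.cos(a),np.sin(a)])
mouth=np.array([.650,.0195]) 
p=mouth-ax*(.143+.035)
print(p)
delta([p[0],p[1],.16],180-2.55)
```

```text
[0.47217626 0.02741943]
clock 6.375 at [0.4976 0.2998 0.1594] [-1.7995e+02 -6.0000e-02  1.7495e+02] F [ 0.5 -0.1 -1.9] w 0.176
slide [   1.3 -273.5   -0.4] yaw rad -0.0437
```

Request:
jog_arm([
  {"hand":0,"slide":[0,-25,0],"yaw":-0.01},
  {"hand":0,"slide":[0,-65,0],"yaw":-0.02},
  {"hand":0,"slide":[1,-110,0],"yaw":-0.03},
  {"hand":0,"slide":[1,-155,0],"yaw":-0.04},
  {"hand":0,"slide":[1,-200,0],"yaw":-0.044},
  {"hand":0,"slide":[1,-240,0],"yaw":-0.044},
  {"hand":0,"slide":[1,-266,0],"yaw":-0.044},
  {"hand":0,"slide":[1,-273,0],"yaw":-0.044},
])

```text
clock: 7.38
position: [0.4722, 0.0263, 0.1593]
tool_rot: [-180.0, -0.1, 177.3]
ft_force: [0.4, -0.1, -2.8]
grip_width: 0.174
```

Request:
jog_arm([
  {"hand":0,"slide":[0,0,30],"yaw":0},
  {"hand":0,"slide":[0,0,60],"yaw":0},
  {"hand":0,"slide":[0,0,60],"yaw":0},
  {"hand":0,"slide":[0,0,60],"yaw":0},
  {"hand":0,"slide":[0,0,60],"yaw":0},
])

```text
clock: 8.0
position: [0.4739, 0.0286, 0.1015]
tool_rot: [180.0, 0.1, 177.5]
ft_force: [0.4, 0.6, -1.4]
grip_width: 0.174
```

Run:
```python
from h import *
delta([.4722,.0274,.06],180-2.55)
t=save('top','t5.png');s=save('side','s5.png')
cv2.imwrite('pics/t5c.png',cv2.resize(t[130:245,275:355,::-1],None,fx=5,fy=5,interpolation=cv2.INTER_CUBIC))
cv2.imwrite('pics/s5c.png',cv2.resize(s[165:285,230:350,::-1],None,fx=5,fy=5,interpolation=cv2.INTER_CUBIC))
```

```text
clock 8.0 at [0.4739 0.0286 0.1015] [1.7997e+02 1.1000e-01 1.7750e+02] F [ 0.4  0.6 -1.4] w 0.174
slide [ 1.7 -1.3 41.5] yaw rad 0.0008
```

View pics/t5c.png

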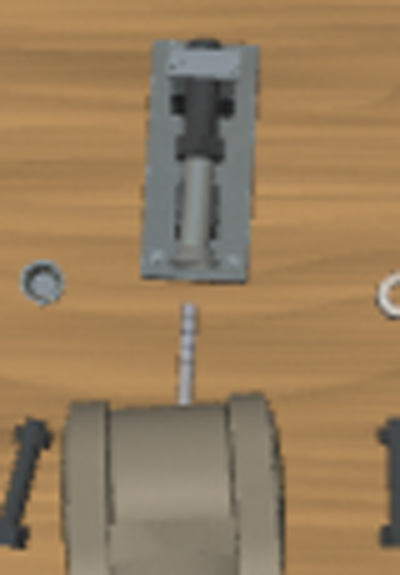

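View pics/s5c.png

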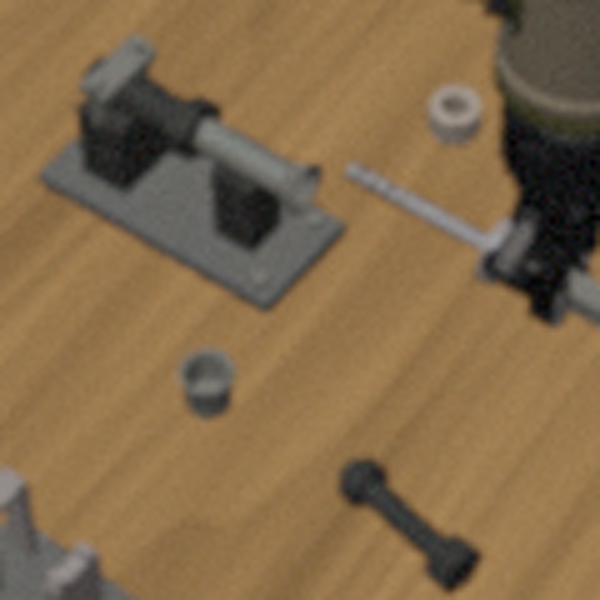

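```bash
cat > ln.py <<'E'
from h import *
def profs(n,im,a,b,half,m=12):
    """profiles normal to a->b (pixels); returns sample grid"""
    g=im.astype(np.float32)
    a=np.array(a,float);b=np.array(b,float);u=(b-a)/np.linalg.norm(b-a);nn=np.array([-u[1],u[0]])
    ts=np.linspace(0,1,m);o=np.arange(-half,half+.01,.25)
    P=a+ts[:,None]*(b-a);X=P[:,None]+o[None,:,None]*nn
    v=cv2.remap(g,X[...,0].astype(np.float32),X[...,1].astype(np.float32),cv2.INTER_CUBIC)
    return P,nn,o,v
E
python3 - <<'E'
from ln import *
t=cv2.imread('pics/t5.png');s=cv2.imread('pics/s5.png')
f=lambda u,v,x0,y0:((u+.5)/5-.5+x0,(v+.5)/5-.5+y0)
L={'rod_top':('top',t,f(189,308,275,130),f(185,395,275,130)),'tube_top':('top',t,f(198,165,275,130),f(193,240,275,130)),
'rod_side':('side',s,f(355,172,230,165),f(480,238,230,165)),'tube_side':('side',s,f(212,142,230,165),f(290,180,230,165))}
for k,(n,im,a,b) in L.items():
    P,nn,o,v=profs(n,im,a,b,6 if 'tube' in k else 4,5)
    print(k,nn.round(2));
    g=v.mean(2) ; sat=v.max(2)-v.min(2)
    print(' o  ',*['%4.1f'%x for x in o[::2]])
    for i in range(5):print(' g  ',*['%4d'%x for x in g[i][::2]]);print(' sat',*['%4d'%x for x in sat[i][::2]])
E
```

```text
rod_top [-1.   -0.05]
 o   -4.0 -3.5 -3.0 -2.5 -2.0 -1.5 -1.0 -0.5  0.0  0.5  1.0  1.5  2.0  2.5  3.0  3.5  4.0
 g    136  135  135  132  123  123  134  150  164  163  139  121  128  137  137  136  136
 sat   87   87   88   81   68   43   14    8   16    8   10   41   70   91   92   88   88
 g    122  121  120  111  101  103  116  135  147  139  116  110  118  122  121  121  121
 sat   79   79   78   68   54   29    8    9   12    5   13   43   68   82   78   77   77
 g    124  124  124  123  123  118  121  144  164  167  157  141  127  123  124  124  125
 sat   82   82   80   80   69   34    2   14   12    6   14   50   81   86   79   80   81
 g    132  133  133  132  124  111  117  143  162  163  150  128  116  126  134  134  134
 sat   84   85   85   86   66   34    5    2    3    4   19   50   78   84   88   87   85
 g    128  129  128  126  114  105  119  143  160  163  147  125  121  129  131  130  130
 sat   83   83   84   81   61   36   15    5    3    3   20   45   69   82   88   85   85
tube_top [-1.   -0.07]
 o   -6.0 -5.5 -5.0 -4.5 -4.0 -3.5 -3.0 -2.5 -2.0 -1.5 -1.0 -0.5 
[... 3131 characters left out ...]
  107   99   87   77   68   58   53   52   52   48
 sat   77   76   70   59   38   22    9    3    2    2    3    2    2    4    7    8    7    6    4    3    1    2    2    4    3
 g    125  123  122  121  117  111  110  112  119  125  127  127  127  122  116  109  104   97   81   66   46   31   23   25   26
 sat   81   83   79   72   57   38   19    7    4    4    4    4    5    5    6    7    6    5    6    7    5    3    1    2    4
 g    126  124  122  122  122  118  113  111  112  113  114  111  108  106  107  108  102   97   90   82   71   61   52   42   35
 sat   80   81   77   68   52   30   14    5    5    5    6    8    8    8    7    7    6    5    4    5    4    4    2    1    1
```

```bash
cat >> ln.py <<'E'
def plane(n,p,q):
    o,d=ray(n,[p,q]);nn=np.cross(d[0],d[1]);return nn/np.linalg.norm(nn),o
def inter(A,B,xs):
    out=[]
    for x in xs:
        M=np.array([A[0],B[0],[1,0,0]]);out.append(np.linalg.solve(M,[A[0]@A[1],B[0]@B[1],x]))
    return np.array(out)
def fitline(P,nn,off):
    pts=(P+np.array(off)[:,None]*nn).astype(np.float32)
    vx,vy,x,y=cv2.fitLine(pts,cv2.DIST_HUBER,0,.01,.01).ravel();return (x,y),(x+20*vx,y+20*vy)
def cross(o,r,lvl,side):
    # from centre outwards first crossing above lvl
    idx=np.argsort(abs(o)); c=len(o)//2
    rng=range(c,len(o)-1) if side>0 else range(c,0,-1)
    for i in rng:
        j=i+side
        if r[i]<lvl<=r[j]:return o[i]+(lvl-r[i])/(r[j]-r[i])*(o[j]-o[i])
    return np.nan
E
cat > meas.py <<'E'
from ln import *
def run(tf,sf,rt,rs,tt=((314.2,162.6),(313.2,177.6)),ts=((272,193),(287.8,200.7))):
    t=cv2.imread(tf);s=cv2.imread(sf);R={}
    def sat(v):return v.max(2)-v.min(2)
    if rt:
      for nm,n,im,(a,b) in(('rt','top',t,rt),('rs','side',s,rs)):
        P,nn,o,v=profs(n,im,a,b,4,15);S=sat(v)
        l=[cross(o,r,40,-1) for r in S];h=[cross(o,r,40,1) for r in S]
        w=np.array(h)-l;c=(np.array(h)+l)/2;ok=np.isfinite(c)&(abs(w-np.nanmedian(w))<.8)
        print(nm,'w %.2f'%np.nanmedian(w),c.round(2));R[nm]=plane(n,*fitline(P[ok],nn,c[ok]))
    if tt:
      P,nn,o,v=profs('top',t,*tt,6,15);g=v.mean(2);c=[]
      for r in g:
        pk=len(o)//2
        # edge minima on each side
        L=o[:pk][np.argmin(r[(o<-1.8)&(o>-3.9)])+np.argmax(o>-3.9)] if 1 else 0
        H=o[np.argmax(o>1.8)+np.argmin(r[(o>1.8)&(o<3.9)])]
        wts=np.clip(r-115,0,None)*(abs(o)<2.5);pkc=(wts*o).sum()/wts.sum()
        c.append((L,H,pkc))
      c=np.array(c);print('tt L/H/peak med',np.median(c,0),'mid',(c[:,0]+c[:,1]).round(2)/2)
      mid=np.full(len(P),np.median((c[:,0]+c[:,1])/2));R['tt']=plane('top',*fitline(P,nn,mid))
      P,nn,o,v=profs('side',s,*ts,6.5,15);S=sat(v)
      up=np.array([cross(o,r,40,-1) for r in S]);print('ts up',up.round(2))
      ok=np.isfinite(up)
      c=calibration('side');T=np.array(c['world_to_cam']);dep=-(T@[.70,.017,.08,1])[2];hw=.011*c['intrinsics'][0][0]/dep
      print('hw px',hw);R['ts']=plane('side',*fitline(P[ok],nn,up[ok]+hw))
    if rt: print('rod\n',inter(R['rt'],R['rs'],[.55,.6,.65]).round(4))
    if tt: print('tube\n',inter(R['tt'],R['ts'],[.6,.65,.7]).round(4))
    return R
E
python3 - <<'E'
from meas import *
f=lambda u,v,x0,y0:((u+.5)/5-.5+x0,(v+.5)/5-.5+y0)
run('pics/t5.png','pics/s5.png',(f(189,312,275,130),f(185,395,275,130)),(f(360,174,230,165),f(480,238,230,165)),(f(198,165,275,130),f(193,240,275,130)),(f(212,142,230,165),f(290,180,230,165)))
print(sensors.read_state()['position'])
E
```

```text
rt w 2.95 [ 0.03 -0.02 -0.1  -0.11  0.04 -0.   -0.05 -0.06  0.03 -0.06 -0.11 -0.14
 -0.04  0.02 -0.08]
rs w 3.78 [0.1  0.08 0.05 0.24 0.35 0.23 0.15 0.1  0.22 0.19 0.29 0.37 0.34 0.26
 0.26]
tt L/H/peak med [-3.5         3.25        0.23161321] mid [ 0.125  0.125  0.125  0.    -0.25  -0.125 -0.25  -0.25  -0.25  -0.125
 -0.25  -0.25  -0.25  -0.25   0.125]
ts up [-4.45 -4.15 -4.26 -4.14 -4.09 -4.08 -3.97 -4.03 -3.86 -3.61 -3.58 -3.49
 -3.6  -3.58 -3.72]
hw px 3.7031667942990567
rod
 [[0.55   0.0254 0.1221]
 [0.6    0.0236 0.1225]
 [0.65   0.0217 0.1228]]
tube
 [[0.6    0.024  0.083 ]
 [0.65   0.0211 0.0816]
 [0.7    0.0182 0.0803]]
[0.47367011 0.02839644 0.10125546]
```

Request:
jog_arm([
  {"hand":0,"slide":[0,-1,15],"yaw":0},
  {"hand":0,"slide":[0,-1,30],"yaw":0},
  {"hand":0,"slide":[0,-1,41],"yaw":0},
  {"hand":0,"slide":[0,-1,41],"yaw":0},
  {"hand":0,"slide":[0,-1,41],"yaw":0},
  {"hand":0,"slide":[0,-1,41],"yaw":0},
])

```text
clock: 8.85
position: [0.4734, 0.0272, 0.0597]
tool_rot: [180.0, 0.1, 177.5]
ft_force: [0.7, -0.3, -2.0]
grip_width: 0.175
```

Run:
```python
from h import *
delta([.4722,.0274,.0605],180-2.55)
t=save('top','t6.png');s=save('side','s6.png')
a=cv2.resize(t[150:230,290:340,::-1],None,fx=7,fy=7,interpolation=cv2.INTER_CUBIC)
b=cv2.resize(s[175:245,255:345,::-1],None,fx=5,fy=5,interpolation=cv2.INTER_CUBIC)
b=cv2.copyMakeBorder(b,0,a.shape[0]-b.shape[0],0,0,0)
cv2.imwrite('pics/v6.png',np.hstack([a,b])[:, :800])
```

```text
clock 8.85 at [0.4734 0.0272 0.0597] [1.7999e+02 5.0000e-02 1.7747e+02] F [ 0.7 -0.3 -2. ] w 0.175
slide [ 1.2  0.1 -0.8] yaw rad 0.0003
```

View pics/v6.png

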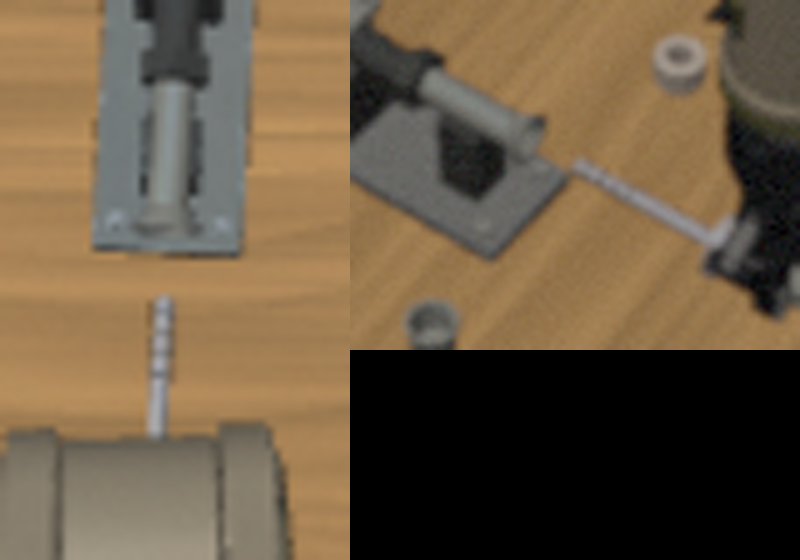

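Request:
jog_arm([
  {"hand":0,"slide":[0,0,-0.6],"yaw":0},
  {"hand":0,"slide":[-10,0,-0.6],"yaw":0},
  {"hand":0,"slide":[-20,0,-0.6],"yaw":0},
  {"hand":0,"slide":[-30,0,-0.6],"yaw":0},
  {"hand":0,"slide":[-38,0,-0.6],"yaw":0},
  {"hand":0,"slide":[-45,0,-0.6],"yaw":0},
  {"hand":0,"slide":[-50,0,-0.6],"yaw":0},
  {"hand":0,"slide":[-50,0,-0.6],"yaw":0},
])

```text
clock: 9.95
position: [0.5231, 0.0249, 0.0598]
tool_rot: [-180.0, -0.0, 177.5]
ft_force: [0.3, 0.1, -1.8]
grip_width: 0.175
```

Run:
```python
from h import *
delta([.4722,.0274,.0605],180-2.55)
t=save('top','t7.png');s=save('side','s7.png')
a=cv2.resize(t[150:230,290:340,::-1],None,fx=7,fy=7,interpolation=cv2.INTER_CUBIC)
b=cv2.resize(s[175:245,255:345,::-1],None,fx=5,fy=5,interpolation=cv2.INTER_CUBIC)
b=cv2.copyMakeBorder(b,0,a.shape[0]-b.shape[0],0,0,0)
cv2.imwrite('pics/v7.png',np.hstack([a,b])[:, :800])
```

```text
clock 9.95 at [0.5231 0.0249 0.0598] [-179.99   -0.    177.47] F [ 0.3  0.1 -1.8] w 0.175
slide [51.   0.2 -0.7] yaw rad 0.0003
```

View pics/v7.png

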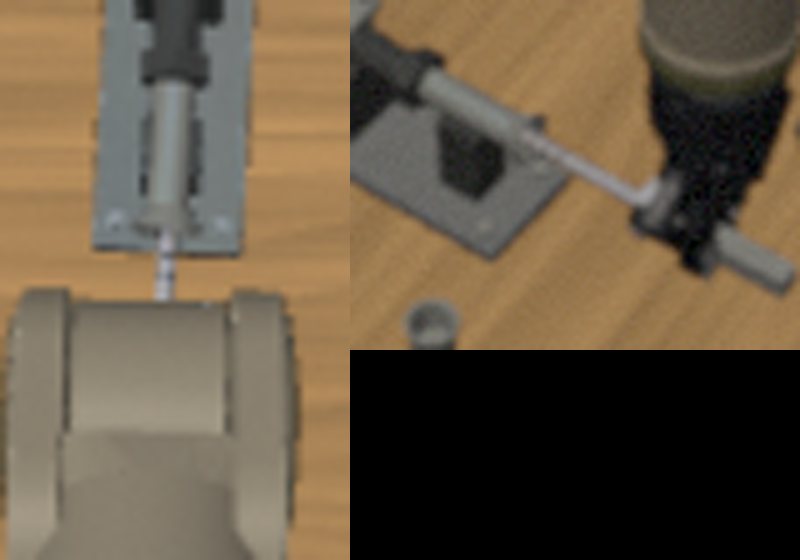

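Run:
```python
from h import *
for f in('s6','s7'):
    s=cv2.imread(f'pics/{f}.png');cv2.imwrite(f'pics/{f}z.png',s[185:215,335-65:335-5])
a=[cv2.resize(cv2.imread(f'pics/{f}z.png'),None,fx=13,fy=10,interpolation=cv2.INTER_CUBIC) for f in('s6','s7')]
cv2.imwrite('pics/z7.png',cv2.resize(np.vstack(a),(780,600)))
P=np.array([[.5231,.0249,.0793]]);a=np.radians(-2.53);ax=np.array([np.cos(a),np.sin(a),0])
for d in(.043,.1,.143):print(d,(P+d*ax)[0],proj('side',P+d*ax),proj('top',P+d*ax))
m=np.array([.65,.0200,.08]);yv=np.array([-np.sin(a),np.cos(a),0])
for w in(yv*.018,-yv*.018,[0,0,.018],[0,0,-.018]):print(proj('side',m+w))
```

```text
0.043 [0.56605809 0.02300187 0.0793    ] [[313.99312503 215.39386354]] [[312.39079136 206.65177225]]
0.1 [0.62300252 0.02048575 0.0793    ] [[297.98669222 206.52459097]] [[313.22828747 190.44329258]]
0.143 [0.66596061 0.01858763 0.0793    ] [[286.19892871 199.99333752]] [[313.85536195 178.30578371]]
[[286.71568879 206.21290192]]
[[294.05744316 198.64183293]]
[[290.29675745 198.38404791]]
[[290.52218701 206.34954476]]
```

View pics/z7.png

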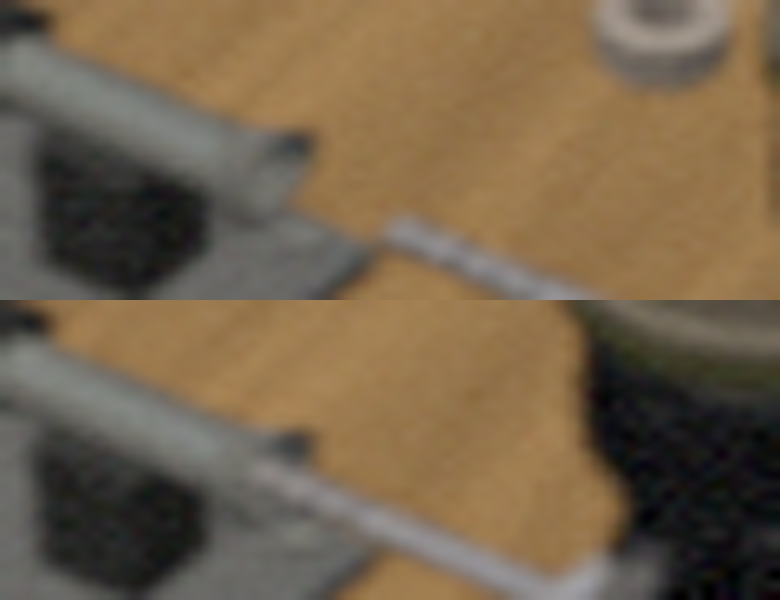

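Request:
jog_arm([
  {"hand":0,"slide":[-5,0,-0.5],"yaw":0},
  {"hand":0,"slide":[-11,0,-0.5],"yaw":0},
  {"hand":0,"slide":[-17,0,-0.5],"yaw":0},
  {"hand":0,"slide":[-23,0,-0.5],"yaw":0},
  {"hand":0,"slide":[-28,0,-0.5],"yaw":0},
  {"hand":0,"slide":[-30,0,-0.5],"yaw":0},
  {"hand":0,"slide":[-30,0,-0.5],"yaw":0},
])

```text
clock: 10.92
position: [0.5529, 0.0236, 0.0603]
tool_rot: [-180.0, -0.0, 177.5]
ft_force: [0.0, -0.2, -2.4]
grip_width: 0.176
```

Request:
jog_arm([
  {"hand":0,"slide":[-5,0,0],"yaw":0},
  {"hand":0,"slide":[-11,0,0],"yaw":0},
  {"hand":0,"slide":[-17,0,0],"yaw":0},
  {"hand":0,"slide":[-23,0,0],"yaw":0},
  {"hand":0,"slide":[-28,0,0],"yaw":0},
  {"hand":0,"slide":[-33,0,0],"yaw":0},
  {"hand":0,"slide":[-36,0,0],"yaw":0},
  {"hand":0,"slide":[-36,0,0],"yaw":0},
])

```text
clock: 11.92
position: [0.589, 0.022, 0.0603]
tool_rot: [-180.0, -0.0, 177.5]
ft_force: [-0.5, -0.2, -2.2]
grip_width: 0.172
```

Run:
```python
from h import *
delta([.4722,.0274,.0605],180-2.55)
t=save('top','t8.png');s=save('side','s8.png')
a=cv2.resize(t[150:230,290:340,::-1],None,fx=7,fy=7,interpolation=cv2.INTER_CUBIC)
b=cv2.resize(s[175:245,255:345,::-1],None,fx=5,fy=5,interpolation=cv2.INTER_CUBIC)
b=cv2.copyMakeBorder(b,0,a.shape[0]-b.shape[0],0,0,0)
cv2.imwrite('pics/v8.png',np.hstack([a,b])[:, :800])
```

```text
clock 11.925 at [0.589  0.022  0.0603] [-179.99   -0.    177.47] F [-0.5 -0.2 -2.2] w 0.172
slide [116.9   0.2  -0.2] yaw rad 0.0003
```

View pics/v8.png

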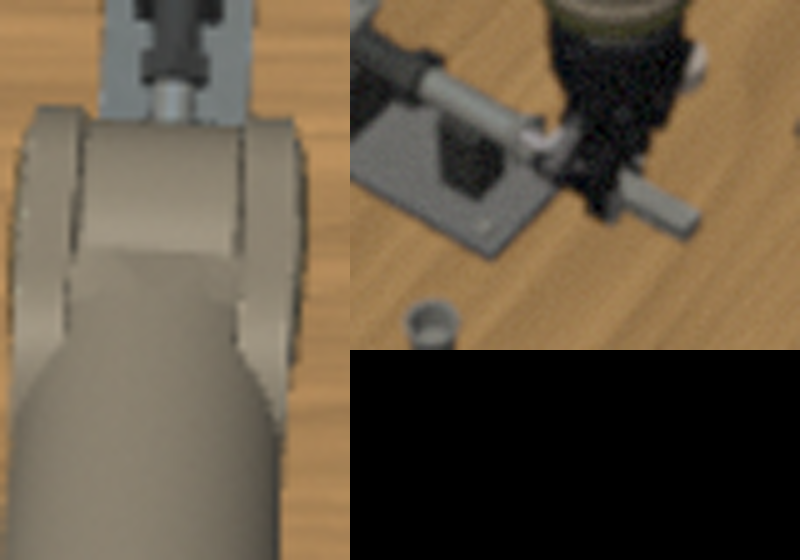

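Request:
jog_arm([
  {"hand":0,"slide":[-3,0,0],"yaw":0},
  {"hand":0,"slide":[-6,0,0],"yaw":0},
  {"hand":0,"slide":[-9,0,0],"yaw":0},
  {"hand":0,"slide":[-11,0,0],"yaw":0},
  {"hand":0,"slide":[-12,0,0],"yaw":0},
  {"hand":0,"slide":[-12,0,0],"yaw":0},
])

```text
clock: 12.78
position: [0.6008, 0.0215, 0.0603]
tool_rot: [-180.0, -0.0, 177.5]
ft_force: [-0.9, 0.3, -2.1]
grip_width: 0.175
```

Request:
jog_arm([
  {"hand":0,"slide":[-1,0,0],"yaw":0},
  {"hand":0,"slide":[-2,0,0],"yaw":0},
  {"hand":0,"slide":[-3,0,0],"yaw":0},
  {"hand":0,"slide":[-3,0,0],"yaw":0},
])

```text
clock: 13.28
position: [0.6039, 0.0214, 0.0604]
tool_rot: [-180.0, -0.0, 177.5]
ft_force: [-0.2, 0.7, -2.3]
grip_width: 0.181
```

Request:
jog_arm([
  {"hand":0,"slide":[-1,0,0],"yaw":0},
  {"hand":0,"slide":[-2,0,0],"yaw":0},
  {"hand":0,"slide":[-2,0,0],"yaw":0},
])

```text
clock: 13.65
position: [0.6059, 0.0213, 0.0603]
tool_rot: [-180.0, -0.0, 177.5]
ft_force: [-0.3, -0.8, -1.8]
grip_width: 0.174
```

Request:
jog_arm([
  {"hand":0,"slide":[-1,0,0],"yaw":0},
  {"hand":0,"slide":[-2,0,0],"yaw":0},
  {"hand":0,"slide":[-2,0,0],"yaw":0},
])

```text
clock: 14.02
position: [0.6059, 0.0213, 0.0601]
tool_rot: [180.0, -0.2, 177.5]
ft_force: [-10.1, 0.3, 4.9]
grip_width: 0.177
```

Run:
```python
from h import *
s=save('side','s9.png')
cv2.imwrite('pics/s9z.png',cv2.resize(s[180:225,260:320,::-1],None,fx=12,fy=12,interpolation=cv2.INTER_CUBIC))
delta([.4722,.0274,.0605],180-2.55)
```

```text
clock 14.075 at [0.6059 0.0213 0.0601] [179.99  -0.23 177.47] F [-9.3  0.8  4.1] w 0.175
slide [133.9   0.2   0.2] yaw rad 0.0004
```

View pics/s9z.png

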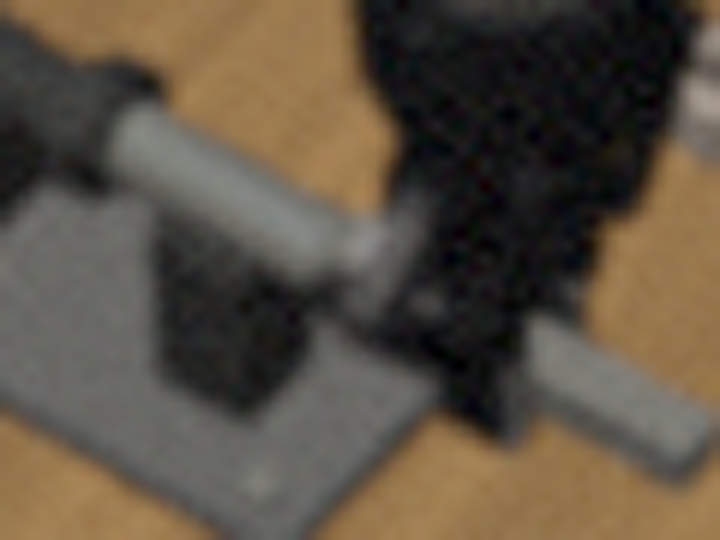

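Request:
jog_arm([
  {"hand":0,"slide":[3,0,0],"yaw":0},
  {"hand":0,"slide":[8,0,0],"yaw":0},
  {"hand":0,"slide":[15,0,0],"yaw":0},
  {"hand":0,"slide":[23,0,0],"yaw":0},
  {"hand":0,"slide":[31,0,0],"yaw":0},
  {"hand":0,"slide":[39,0,0],"yaw":0},
  {"hand":0,"slide":[47,0,0],"yaw":0},
  {"hand":0,"slide":[55,0,0],"yaw":0},
])

```text
clock: 15.08
position: [0.5524, 0.0237, 0.0604]
tool_rot: [-180.0, 0.0, 177.5]
ft_force: [0.1, 0.3, -1.5]
grip_width: 0.174
```

Request:
jog_arm([
  {"hand":0,"slide":[10,0,0],"yaw":0},
  {"hand":0,"slide":[20,0,0],"yaw":0},
  {"hand":0,"slide":[30,0,0],"yaw":0},
  {"hand":0,"slide":[42,0,0],"yaw":0},
  {"hand":0,"slide":[55,0,0],"yaw":0},
  {"hand":0,"slide":[68,0,0],"yaw":0},
  {"hand":0,"slide":[76,0,0],"yaw":0},
  {"hand":0,"slide":[80,0,0],"yaw":0},
])

```text
clock: 16.08
position: [0.4725, 0.0272, 0.0605]
tool_rot: [180.0, 0.0, 177.5]
ft_force: [0.2, 0.2, -1.2]
grip_width: 0.177
```

Run:
```python
from h import *
s=save('side','s10.png');t=save('top','t10.png')
a=cv2.resize(t[150:230,290:340,::-1],None,fx=7,fy=7,interpolation=cv2.INTER_CUBIC)
b=cv2.resize(s[175:245,255:345,::-1],None,fx=5,fy=5,interpolation=cv2.INTER_CUBIC)
b=cv2.copyMakeBorder(b,0,a.shape[0]-b.shape[0],0,0,0)
cv2.imwrite('pics/v10.png',np.hstack([a,b])[:, :800])
a=np.radians(8);l=np.array([.6235,-.2885])
g=l-.1425*np.array([np.cos(a),np.sin(a)]);print(g)
delta([g[0],g[1],.10],188)
```

```text
[ 0.4823868  -0.30833217]
clock 16.175 at [0.4727 0.0272 0.0605] [180.     0.   177.48] F [ 1.3  0.1 -2.2] w 0.172
slide [ -24.4 -334.8  -39.6] yaw rad -0.1837
```

View pics/v10.png

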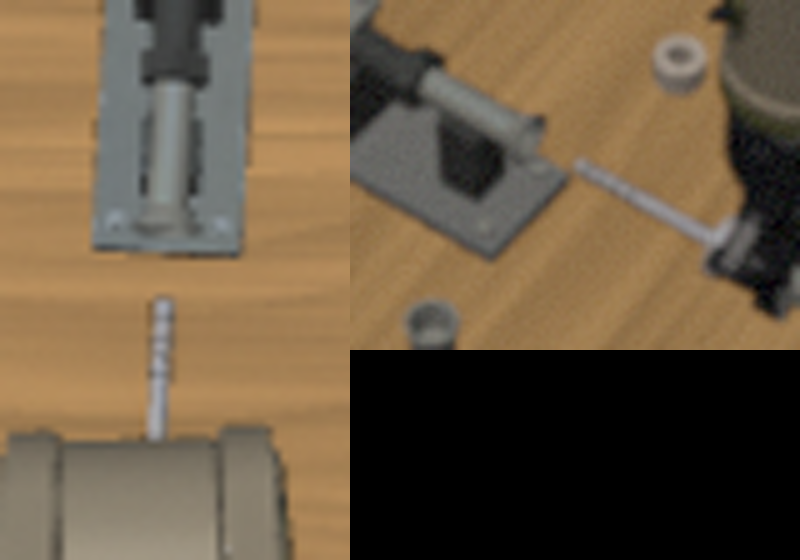

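Request:
jog_arm([
  {"hand":0,"slide":[5,-15,-30],"yaw":-0.02},
  {"hand":0,"slide":[10,-60,-40],"yaw":-0.05},
  {"hand":0,"slide":[18,-110,-40],"yaw":-0.08},
  {"hand":0,"slide":[26,-160,-40],"yaw":-0.11},
  {"hand":0,"slide":[34,-210,-40],"yaw":-0.14},
  {"hand":0,"slide":[34,-260,-40],"yaw":-0.16},
  {"hand":0,"slide":[34,-305,-40],"yaw":-0.18},
  {"hand":0,"slide":[34,-335,-40],"yaw":-0.184},
])

```text
clock: 17.18
position: [0.4239, -0.3088, 0.1006]
tool_rot: [-179.9, -0.0, -172.1]
ft_force: [0.1, 0.4, -2.8]
grip_width: 0.181
```

Request:
jog_arm([
  {"hand":0,"slide":[0,-5,0],"yaw":0},
  {"hand":0,"slide":[0,-9,0],"yaw":0},
  {"hand":0,"slide":[0,-9,0],"yaw":0},
  {"hand":0,"slide":[0,-9,0],"yaw":0},
])

```text
clock: 17.68
position: [0.4259, -0.3139, 0.1004]
tool_rot: [180.0, 0.0, -171.9]
ft_force: [-0.4, 0.5, -2.2]
grip_width: 0.173
```

Run:
```python
from h import *
a=np.radians(8);l=np.array([.6235,-.2885])
g=l-.1425*np.array([np.cos(a),np.sin(a)])
delta([g[0],g[1],.10],188)
s=save('side','s11.png');t=save('top','t11.png')
a=cv2.resize(t[140:260,350:450,::-1],None,fx=4,fy=4,interpolation=cv2.INTER_CUBIC)
b=cv2.resize(s[80:200,300:400,::-1],None,fx=4,fy=4,interpolation=cv2.INTER_CUBIC)
cv2.imwrite('pics/v11.png',np.hstack([a,b]))
```

```text
clock 17.675 at [ 0.4259 -0.3139  0.1004] [ 179.97    0.   -171.9 ] F [-0.4  0.5 -2.2] w 0.173
slide [-56.8  -2.5   0.4] yaw rad 0.0018
```

View pics/v11.png

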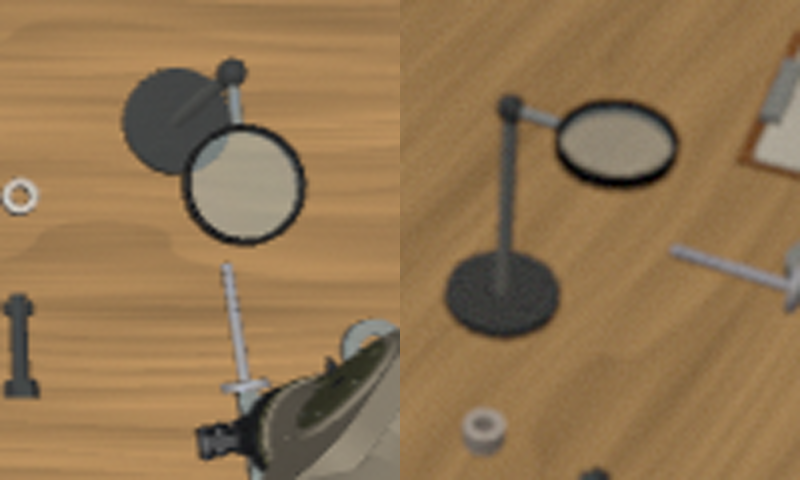

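Run:
```python
from h import *
def tri(pt,ps):
    o1,d1=ray('top',[pt]);o2,d2=ray('side',[ps]);d1=d1[0];d2=d2[0]
    A=np.c_[d1,-d2];x=np.linalg.lstsq(A,o2-o1,rcond=None)[0];p=o1+x[0]*d1;q=o2+x[1]*d2;return (p+q)/2,np.linalg.norm(p-q)
print('tip',tri((406.4,206),(368,142)))
s=sensors.read_state();a=np.radians(8.1);print('tip robot',s['position']+[.142*np.cos(a),.142*np.sin(a),.0195])
# lens side: glass ellipse mid of rim: whole silhouette
im=cv2.imread('pics/s0.png')[102:130,333:374];c=cv2.resize(im,None,fx=8,fy=8,interpolation=cv2.INTER_CUBIC)
hsv=cv2.cvtColor(c,cv2.COLOR_BGR2HSV);m=((hsv[...,2]<60)|(hsv[...,1]<70)).astype(np.uint8)
m=cv2.morphologyEx(m,cv2.MORPH_OPEN,np.ones((35,35),np.uint8))
q=max(cv2.findContours(m,cv2.RETR_EXTERNAL,cv2.CHAIN_APPROX_NONE)[0],key=cv2.contourArea);e=cv2.fitEllipse(q);ctr=(np.array(e[0])+.5)/8-.5+[333,102];print(ctr,np.array(e[1])/8)
print('lens',tri((410.4,185.7),ctr))
```

```text
tip (array([ 0.56656529, -0.29458722,  0.11968975]), np.float64(0.0003397444501639916))
tip robot [ 0.56632557 -0.29414932  0.11993918]
[353.62308311 115.58777428] [21.46652794 30.35298347]
lens (array([ 0.62215352, -0.28634919,  0.20722669]), np.float64(0.0011308354568685145))
```

Request:
jog_arm([
  {"hand":0,"slide":[-6,0,0],"yaw":0},
  {"hand":0,"slide":[-16,0,0],"yaw":0},
  {"hand":0,"slide":[-27,0,0],"yaw":0},
  {"hand":0,"slide":[-38,0,0],"yaw":0},
  {"hand":0,"slide":[-48,0,0],"yaw":0},
  {"hand":0,"slide":[-54,0,0],"yaw":0},
  {"hand":0,"slide":[-56,0,0],"yaw":0},
  {"hand":0,"slide":[-56,0,0],"yaw":0},
])

```text
clock: 18.77
position: [0.4807, -0.3072, 0.1004]
tool_rot: [-180.0, -0.0, -172.0]
ft_force: [0.1, -0.6, -1.8]
grip_width: 0.173
```

Request:
jog_arm([
  {"hand":0,"slide":[0,0,0],"yaw":0},
  {"hand":0,"slide":[0,0,0],"yaw":0},
  {"hand":0,"slide":[0,0,0],"yaw":0},
  {"hand":0,"slide":[0,0,0],"yaw":0},
])

```text
clock: 19.27
position: [0.4809, -0.3071, 0.1004]
tool_rot: [-180.0, 0.0, -172.0]
ft_force: [0.5, -0.1, -1.6]
grip_width: 0.176
```

Run:
```python
from h import *
delta([.4818,-.306,.10],188)
s=sensors.read_state();a=np.radians(8.1);print('tip robot',s['position']+[.142*np.cos(a),.142*np.sin(a),.0195])
s=save('side','s12.png');t=save('top','t12.png')
a=cv2.resize(t[140:260,350:450,::-1],None,fx=4,fy=4,interpolation=cv2.INTER_CUBIC)
b=cv2.resize(s[80:200,300:400,::-1],None,fx=4,fy=4,interpolation=cv2.INTER_CUBIC)
cv2.imwrite('pics/v12.png',np.hstack([a,b]))
```

```text
clock 19.275 at [ 0.4809 -0.3071  0.1004] [-180.      0.   -171.99] F [ 0.5 -0.1 -1.6] w 0.176
slide [-1.1  1.   0.4] yaw rad 0.0002
tip robot [ 0.62145221 -0.28713375  0.11993591]
```

View pics/v12.png

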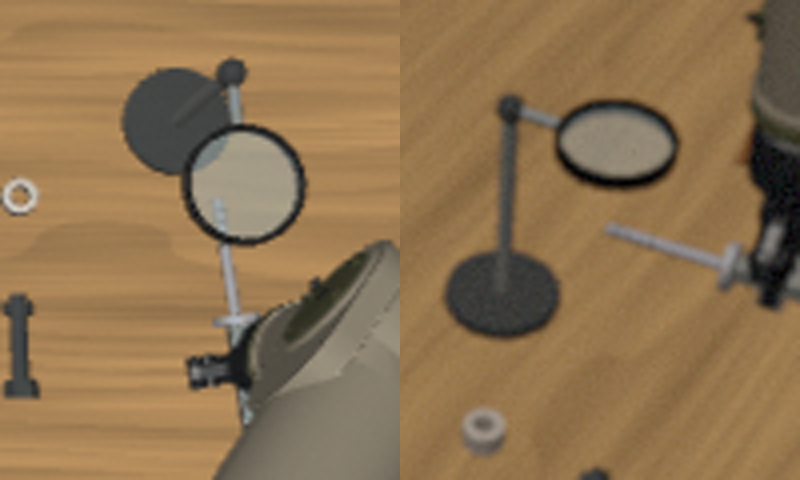

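View pics/t12.png

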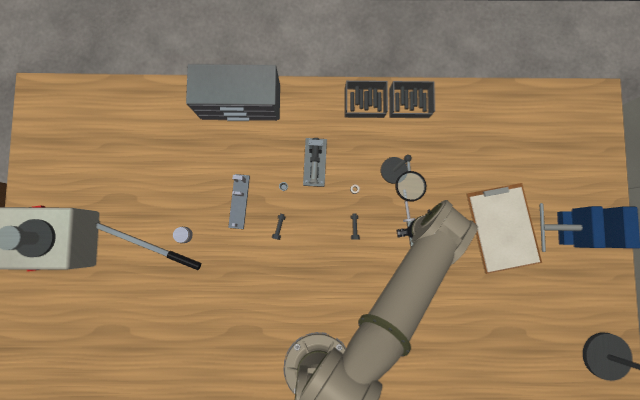

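Run:
```python
from h import *
print(onz('top',[[404.5,190.2]],.12),onz('side',[[352.3,137.2]],.12))
bot.close_job();print(sensors.read_state()['clock'])
```

```text
[[ 0.62044943 -0.28891735  0.12      ]] [[ 0.61887328 -0.28638     0.12      ]]
the job is handed in; nothing more can be done
the job is handed in; nothing more can be done
```

The whole task was carried out, and I handed the job in shortly after 19.3 s of the 64 s. No verdict was reported.

- **Draw out:** I gripped the rod at its balance point and raised it 2 mm. I then drew it back about 52 mm, clear of the bridge, and lifted it out.
- **Insertion:** I aligned the rod with the tube using both cameras and slid it in with almost no side force. It stopped with the arm stalled at about 10 N, and the side picture showed the collar against the tube's mouth.
- **Withdrawal:** I pulled the rod out about 135 mm. Both pictures then showed the tip clear of the mouth, and the grip had not slipped.
- **Final hold:** The rod is level in the gripper at 0.12 m. From the arm's pose the tip is at (0.621, -0.287). The top camera puts it at (0.620, -0.289) and the side camera at (0.619, -0.286). I measured the lens centre as (0.622 to 0.6235, -0.286 to -0.288), so the tip should be within about 5 mm of it. It is about 75 mm below the lens and 115 mm above the table.

**Disagreements and gaps:** The two cameras differed by 2 to 4 mm on the rest and fixture positions. I averaged them and corrected against the arm's own readings. In the last top picture the bolts, spacer, socket and tin look where they were. The arm hides the ring gauge there, though nothing came down near it.

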